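# Free a sticky ignition lock on the bench and hold it in the start position

### The job

Draw the blue-headed key out of the wooden block and put it into the ignition lock that is clamped upright in the jig; its pins are sticky, so wiggle the key where it hangs, until it is fully home. Then turn it a quarter turn clockwise against the return spring, up to the stop, and finish while still holding it turned in the gripper, so that I can check where the brass cam under the lock comes to. Leave the black key standing in the block and do not shove the dish or the tools lying by.

Things in the scene. Friction and masses are not known exactly. Their poses are not given: they have to be found in the camera images.
- key_blue: the key to use, upright in a slot of the wooden block, 45 g. Origin on its axis at the underside of the head; z up along the key, x across the broad side, y through the thickness. Blue moulded head 26 (x) by 12 (y) mm with flat broad faces, z = 0 to 44 mm; grip it across the 12 mm. Half a turn about z makes no difference to the fit
- key_black: a key for another lock: black head, same size, same axes. Its blade has no neck, so it cannot turn in this lock. It stands in another slot of the block and stays there
- key_block: fixed wooden block 150 (x) by 44 (y) by 36 (z) mm; origin at the centre of its underside. Three slots at x = -50, 0 and 50 mm, each 12 (x) by 5 (y) mm, right through. The keys stand in the two outer slots (which one where varies), heads resting on the block's top, broad sides along the block's x
- lock_jig: fixed jig: dark steel base plate 124 by 90 mm (x from -54 to 70 mm), aluminium post at the back (+x) and clamp, up to 73 mm high, holding a steel lock barrel 34 mm in diameter upright. Origin at the underside, on the lock's axis; z up. The barrel's face, 86 mm up, is its highest part
- keyhole (a point): centre of the keyway in the lock's face, 86 mm above the jig's underside; x along the keyway, z up out of the lock. The keyway is 12 (x) by 5 (y) mm and 35 mm deep (the key does not reach its bottom), its entry dished to 16 by 9 mm at the face over 2 mm of depth. A fixed cap 5 mm thick lets the key turn only when its head is down on the face (within 3 mm)
- lock_plug (a joint): angle of the lock's plug, rad: 0 at rest with the keyway lined up with the slot of the cap, grows clockwise seen from above, stop at 1.5. The key has about 0.1 rad of play in it. A return spring takes it back to 0 when let go: 0.03 N m at rest, 0.13 N m at the stop. A brass cam below the barrel turns with it
- magnet_dish: round steel parts dish, 106 mm across, 24 mm high; bystander
- screwdriver_red: red screwdriver, 201 mm long, lying flat, 27 mm high; bystander
- spanner_1: steel combination spanner, 160 mm long, lying flat, 8 mm high; bystander
- key_tip (a point): the point of the blue key, 31.5 mm below the underside of its head, axes as the key. From the head down: round neck 4 mm thick and 8 mm long, then a flat steel blade 11 (x) by 4 (y) mm and 18 mm long, then a 90 degree point 5.5 mm long
- first_pin (a point): first of three sticky sprung pins that press on the blade's two narrow edges; this point is on the lock's axis, 11 mm below the face, the other pins are 5 and 10 mm deeper. The key hangs at them with its head about 16, 11 and 6 mm above the face: a straight push takes up to 30 N, but about 10 N in steps of 1 mm with wiggles of 0.08 rad to either side about the key's axis
There are look-alikes about, which are no part of the job. There is more than one size of the key_blue; the job needs the larger. Leave any red look-alike of the lock_jig alone.

How it is judged:
By the outcome, as a careful person would: the job done as asked, in the order asked, and still so for the second after the job is handed in, while the arm keeps its last pose, push and grip.
It also fails if it takes over 58 s, if anything falls off the work surface, if the arm or the gripper's body presses on something with over 40 N, if the wrist force passes 120 N, or if a joint passes its speed limit or range.

### The arm

A 7-joint arm with a two-finger parallel gripper is mounted at the origin on a cart in front of the work surface, level with it; the furniture and walls round the work are solid. World frame = base frame: x ahead of the robot, y to its left, z up, the work surface at z = 0. Lengths are in m, angles in rad, forces in N, time in s.
With the tool pointing down it reaches from about 0.425 to 0.875 m from the base axis. Payload 8.4 kg.
Tool frame: the origin (TCP) lies midway between the tips of the shut fingers; the grasp point (between the pads) lies 19 mm behind it; y points along the fingers, z is the direction in which the jaws open and shut, and the axes are right-handed (so a half turn about y gives the same grasp; the last joint's range is limited). The gripper opens to 85 mm and grips with 20 to 120 N. Pads are 22 mm wide; open, the fingers measure 114 mm over their backs; the gripper's body (76 mm by 85 mm) begins 54 mm behind the grasp point. The pads swing forward as they close: fully open they stand 13 mm farther back than shut.
Start: joints at [1.245, 0.333, 0.04, 1.465, -0.013, 1.343, -0.059], TCP at [0.146, -0.633, 0.231] pointing down, gripper open.
Joint ranges: [-2.58, 2.58], [-0.38, 2.09], [-1.3, 1.39], [0.25, 2.4], [-1.5, 4.64], [0.08, 2.09], [-2.65, 2.65]. Speed limits (rad/s): [2.22, 2.22, 2.79, 2.79, 3.14, 3.14, 3.14].

### API

Orientations are given as a 3x3 rotation matrix whose columns are the frame's x, y, z axes.
In Python, from workcell import arm, imaging gives the robot as it stands.
- The arm moves only by the tool play_rows, never from a script. Its argument "steps" is a list of rows, each a list of 7 numbers: the turn, a rotation vector about the tool's x, y, z in rad, then the shift along the tool's x, y, z in cm, then the finger opening in cm, from 0 to 8.54. A call has 1 to 10 rows; each row shifts and turns the commanded pose from where the row before left it, along the tool's axes as they then stand; what a row does not reach is not made up. A row lasts 1/12 s, in which the tool goes at most 41.7 mm and 7.16 degrees, less where a joint would pass 70% of its speed; a pose out of reach is approached as far as the arm can. A call with a gripper value outside its range is refused whole. The fingers move at their own pace and stop on an object; "newtons" is the grip in N (left out, the last holds). Time passes only in rows, so rows that do not move let the fingers close. It gives the time, the measured TCP pose, the force and the opening at its end, in the units of the state.
- arm.read_state(): the state, without advancing time (a new reading comes with each control period).
- imaging.get_image(name): name is "scene" or "side" or "wrist"; returns the picture (400x640x3 uint8, blue, green, red); there is no depth.
- imaging.camera_info(name): a dict with "K" (3x3 intrinsics, pixels), "cam_to_world" (4x4, takes a point from camera to world coordinates); the wrist camera has in their place "hand_eye" (4x4, takes a point from camera to tool coordinates, whose origin is the TCP and whose axes are the tool frame's). Camera axes: x right, y down, z forward; pixel columns grow to the right and rows downward; lengths in m; the calibration is good to about 2 mm. The wrist camera is an equidistant fisheye: a pixel r from the principal point sees the ray r / f radians off the axis. A picture is of the moment at which its call begins: read the wrist's pose just before it. camera_info takes no time and is no camera call.
- arm.job_done(): hands the job in, once; it reports no verdict.
The state is a dict: "time_s": time; "joint_pos": joint angles; "qd": joint speeds; "joint_efforts": joint torques, N m; "position": TCP position; "eef_rot": TCP orientation; "force": force on the tool from outside, world axes, zero at the start; "torque": the same for the moment, N m; "gripper_width": finger opening in m.
Only numpy, scipy, OpenCV 4.12 (cv2) and the standard library are available. Lean on these libraries where they do the work, as an engineer would, in place of code of your own. Each camera call takes 0.05 s, during which the arm holds its last target.

## Working session

There is one attempt and no reset: what is moved stays moved. The work goes in short steps, Python scripts to look and compute and a tool call to move; the robot and the scene stay as the last step left them, time stands still between calls to the robot, and variables do not carry over. Pictures are saved under pics/ and viewed, and the job is handed in when it is done.

Besides the shell and the picture viewer there is one more tool, called after "Emit:" as a command line: name --pt "numbers of a row" for each row, then --argument value for the rest. play_rows: Moves the arm, as the interface text tells. Its arguments: {"type":"object","properties":{"steps":{"type":"array","items":{"type":"array","items":{"type":"number"}}},"newtons":{"type":"number"}},"required":["steps"]}

```bash
mkdir -p pics; ls
python3 - <<'E'
from workcell import arm, imaging
import cv2
s=arm.read_state()
for k,v in s.items(): print(k,v)
for n in("scene","side","wrist"):
    im=imaging.get_image(n); cv2.imwrite(f"pics/{n}0.png",im); print(n,imaging.camera_info(n))
E
```

```text
pics
time_s 0.0
joint_pos [ 1.24479338  0.33390239  0.03986582  1.46628899 -0.01342671  1.34331122
 -0.05850052]
qd [ 0.00087398 -0.00026596  0.0009952   0.0003502  -0.00123119 -0.00069189
 -0.00120479]
joint_efforts [-3.69839199e-04 -6.58548975e+01  1.36490978e+00 -4.05556619e+01
  1.66646589e-02  1.23015919e-02 -6.85488385e-05]
position [ 0.14604084 -0.63289963  0.23041798]
eef_rot [[-9.74393963e-01 -4.49676820e-04  2.24847067e-01]
 [-2.24847501e-01  1.58137867e-03 -9.74392683e-01]
 [ 8.25934482e-05 -9.99998649e-01 -1.64199454e-03]]
force [-0.79015322  0.08688596  0.0408485 ]
torque [-0.02614925  0.00682321  0.04246401]
gripper_width 0.08527248928246317
scene {'K': array([[487.03721651,   0.        , 324.44143873],
       [  0.        , 487.03721651, 199.15929852],
       [  0.        ,   0.        ,   1.        ]]), 'cam_to_world': array([[-4.32007268e-01, -7.51791143e-01,  4.98176473e-01,
        -1.75138329e-02],
       [-9.01869790e-01,  3.60592865e-01, -2.37915253e-01,
         2.49780281e-01],
       [-7.76302268e-04, -5.52071429e-01, -8.33796459e-01,
         1.06906479e+00]
[... 337 characters left out ...]
  [-0.07922987, -0.63919909,  0.76494911, -0.95808392],
       [-0.01619277, -0.76643492, -0.64211783,  0.86653934],
       [ 0.        ,  0.        ,  0.        ,  1.        ]])}
wrist {'K': array([[309.70691629,   0.        , 315.23126357],
       [  0.        , 309.70691629, 201.78359758],
       [  0.        ,   0.        ,   1.        ]]), 'hand_eye': array([[ 1.37941225e-03,  9.64064016e-01,  2.65666464e-01,
        -6.63465774e-02],
       [-3.47712893e-04, -2.65666238e-01,  9.64065002e-01,
        -1.42017400e-01],
       [ 9.99998988e-01, -1.42221873e-03, -3.12457751e-05,
        -1.22425299e-03],
       [ 0.00000000e+00,  0.00000000e+00,  0.00000000e+00,
         1.00000000e+00]])}
```

View pics/scene0.png

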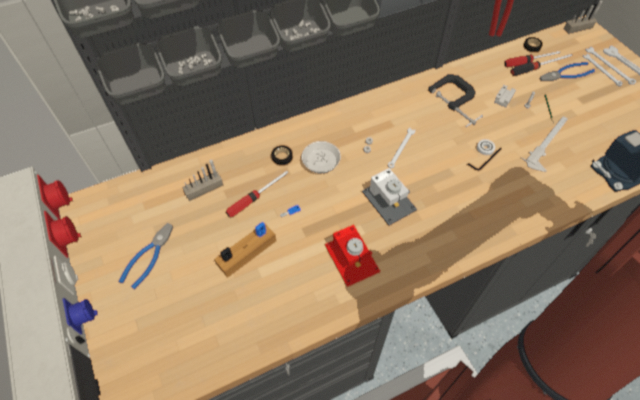

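View pics/side0.png

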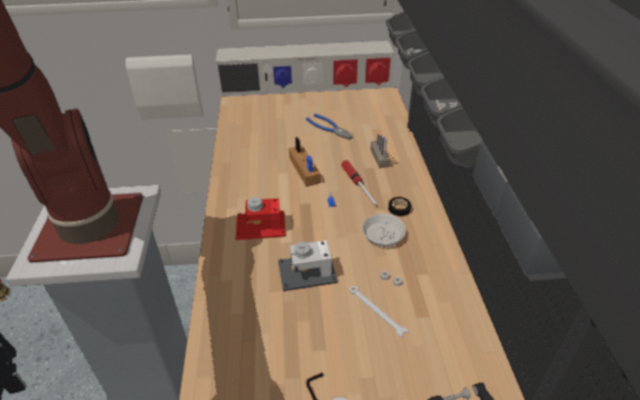

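View pics/wrist0.png

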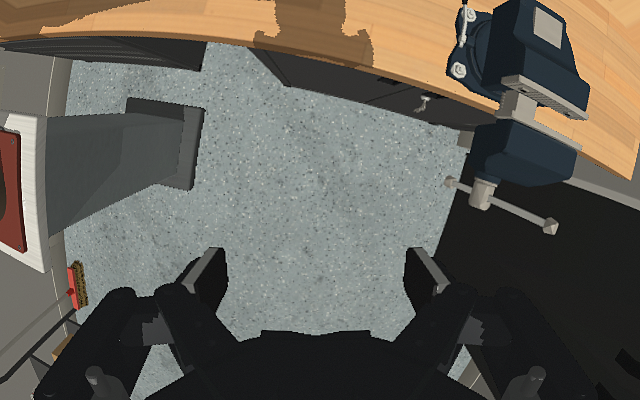

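Candidates in the scene view: an upright blue-headed key in the block at (261,229) and a small blue key lying flat at (290,211). The one in the block fits. For the jig, the grey one at (388,193) fits and the red one at (352,255) is a look-alike. I'll confirm with enlarged crops and measure.

```bash
cat > h.py <<'E'
import numpy as np, cv2
from workcell import arm, imaging
def ray(n,uv):
    c=imaging.camera_info(n); T=c["cam_to_world"]; K=c["K"]
    d=np.linalg.inv(K)@np.array([uv[0],uv[1],1.]); return T[:3,3],T[:3,:3]@d
def plane(n,uv,z):
    o,d=ray(n,uv); return o+d*(z-o[2])/d[2]
def tri(u1,u2):
    o1,d1=ray("scene",u1);o2,d2=ray("side",u2);d1/=np.linalg.norm(d1);d2/=np.linalg.norm(d2)
    A=np.array([d1,-d2]).T; t=np.linalg.lstsq(A,o2-o1,rcond=None)[0]
    p,q=o1+t[0]*d1,o2+t[1]*d2; return (p+q)/2,np.linalg.norm(p-q)
def proj(n,p):
    c=imaging.camera_info(n);T=np.linalg.inv(c["cam_to_world"]);q=c["K"]@(T@np.r_[p,1])[:3];return q[:2]/q[2]
def wray(uv,s):
    c=imaging.camera_info("wrist");K=c["K"];H=c["hand_eye"]
    v=np.array([(uv[0]-K[0,2])/K[0,0],(uv[1]-K[1,2])/K[1,1]]);r=np.hypot(*v)
    d=np.r_[v/r*np.sin(r),np.cos(r)] if r>1e-9 else np.array([0,0,1.])
    R=np.array(s["eef_rot"]);p=np.array(s["position"])
    return R@H[:3,3]+p, R@(H[:3,:3]@d)
def wplane(uv,z,s):
    o,d=wray(uv,s);return o+d*(z-o[2])/d[2]
def wproj(p,s):
    c=imaging.camera_info("wrist");K=c["K"];H=c["hand_eye"]
    R=np.array(s["eef_rot"]);q=R.T@(np.array(p)-s["position"]);q=H[:3,:3].T@(q-H[:3,3])
    a=np.arctan2(np.hypot(q[0],q[1]),q[2]);u=q[:2]/np.hypot(q[0],q[1])*a
    return np.array([K[0,0]*u[0]+K[0,2],K[1,1]*u[1]+K[1,2]])
E
python3 - <<'E'
from h import *
a=cv2.imread("pics/scene0.png");b=cv2.imread("pics/side0.png")
c1=cv2.resize(a[150:290,200:420],None,fx=3.6,fy=3.6,interpolation=cv2.INTER_CUBIC);cv2.imwrite("pics/c1.png",c1)
c2=cv2.resize(b[120:300,220:440],None,fx=3.3,fy=3.3,interpolation=cv2.INTER_CUBIC);cv2.imwrite("pics/c2.png",c2)
for n,im in(("scene",a),("side",b)):
    hsv=cv2.cvtColor(im,cv2.COLOR_BGR2HSV)
    m=cv2.inRange(hsv,(105,150,60),(125,255,255))
    k,l,st,ce=cv2.connectedComponentsWithStats(m)
    for i in range(1,k):
        if st[i,4]>20: print(n,st[i],ce[i])
E
```

```text
scene [289 206  11   8  46] [293.76086957 209.36956522]
scene [256 223   9  13  82] [260.2195122  229.18292683]
scene [120 245  33  37  96] [132.88541667 262.85416667]
scene [144 265   8  12  28] [147.46428571 270.42857143]
scene [133 277  10  10  25] [137.2  282.28]
side [276  75  14  10  54] [282.5         79.61111111]
side [308 157   4  14  40] [309.2   163.425]
side [329 198   5   8  32] [330.78125 201.5625 ]
```

View pics/c1.png

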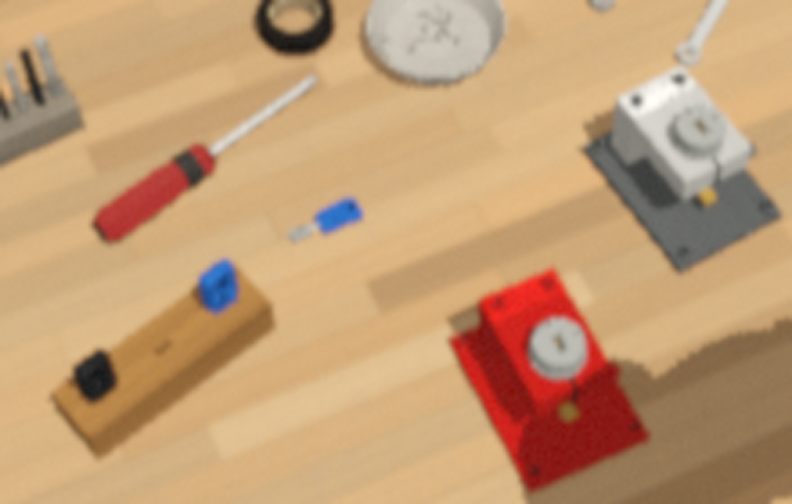

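View pics/c2.png

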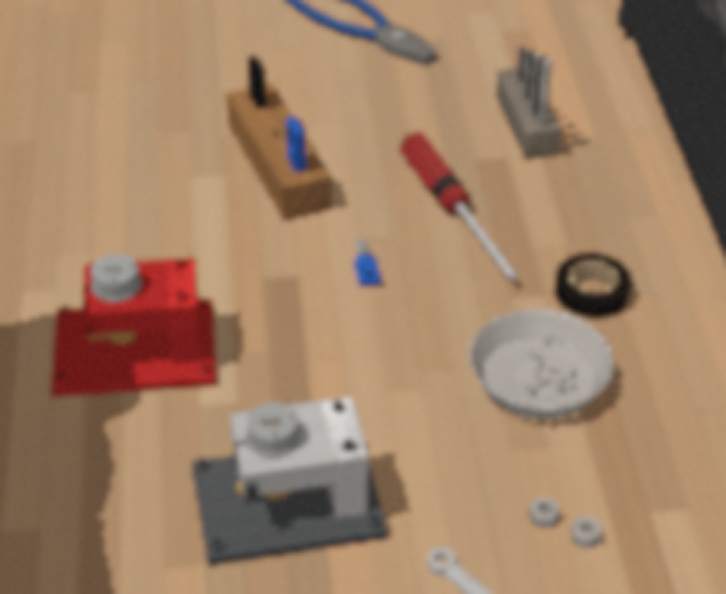

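Run:
```python
from h import *
print("key mid",tri((260.2,229.2),(309.2,163.4)))
S=lambda x,y:(200+x/3.6,150+y/3.6)
D=lambda x,y:(220+x/3.3,120+y/3.3)
print("black mid",tri(S(96,375),D(257,80)))
print("keyhole",tri(S(702,127),D(272,424)), plane("scene",S(702,127),.086), plane("side",D(272,424),.086))
print("slot0",plane("scene",S(162,348),.036))
for p in [(55,397),(98,438),(270,303),(228,264)]: print("blk",plane("scene",S(*p),.036))
for p in [(586,150),(682,270),(778,214)]: print("plate",plane("scene",S(*p),.006))
for p in [(635,100),(680,77)]: print("bolts",plane("scene",S(*p),.073))
```

```text
key mid (array([0.57458757, 0.13696178, 0.0581186 ]), np.float64(0.0011743422194623251))
black mid (array([0.5471438 , 0.23179454, 0.0586441 ]), np.float64(0.0014770945892397008))
keyhole (array([ 0.53502396, -0.20738853,  0.08144294]), np.float64(0.0016254017568625616)) [ 0.53160923 -0.20542078  0.086     ] [ 0.53563867 -0.2112163   0.086     ]
slot0 [0.55902108 0.18502027 0.036     ]
blk [0.55532523 0.26062598 0.036     ]
blk [0.51545717 0.24503498 0.036     ]
blk [0.55969    0.10731871 0.036     ]
blk [0.60041071 0.1215795  0.036     ]
plate [ 0.59523323 -0.15523196  0.006     ]
plate [ 0.47588323 -0.16790351  0.006     ]
plate [ 0.48659688 -0.25315003  0.006     ]
bolts [ 0.57928535 -0.18073332  0.073     ]
bolts [ 0.58313522 -0.21921258  0.073     ]
```

Run:
```python
from h import *
for uv in [(620,155),(595,175),(640,190),(640,130),(615,160)]: print(plane("scene",uv,0.0),plane("scene",uv,0.15))
```

```text
[ 0.39715115 -0.86522282  0.        ] [ 0.33896969 -0.70877724  0.15      ]
[ 0.37399722 -0.7529895   0.        ] [ 0.31906448 -0.61229133  0.15      ]
[ 0.28404847 -0.82592039  0.        ] [ 0.2417364  -0.67498931  0.15      ]
[ 0.44216666 -0.98553197  0.        ] [ 0.37766909 -0.81220587  0.15      ]
[ 0.38973657 -0.83969167  0.        ] [ 0.33259545 -0.68682835  0.15      ]
```

Emit:
play_rows --pt "0 0 0 0 -3 0 8.5" --pt "0 0 0 -1 -3 -2 8.5" --pt "0 -0.1 0 -2 0 -3.3 8.5" --pt "0 -0.1 0 -2 0 -3.3 8.5" --pt "0 -0.1 0 -2 0 -3.3 8.5" --pt "0 -0.1 0 -2.5 0 -3 8.5" --pt "0 -0.1 0 -2.5 0 -3 8.5" --pt "0 -0.1 0 -2.5 0 -3 8.5" --pt "0 -0.1 0 -2.5 0 -3 8.5" --pt "0 -0.1 0 -2.5 0 -3 8.5"

```text
time_s: 0.98
position: [0.1703, -0.3036, 0.2909]
eef_rot: [[-0.512, -0.0, 0.859], [-0.859, 0.0, -0.512], [0.0, -1.0, -0.0]]
force: [0.3, 1.3, -0.1]
gripper_width: 0.0851
```

Emit:
play_rows --pt "0 0 0 -2.8 0.5 2.6 8.5" --pt "0 0 0 -2.8 0.5 2.6 8.5" --pt "0 0 0 -2.8 0.5 2.6 8.5" --pt "0 0 0 -2.8 0.5 2.6 8.5" --pt "0 0 0 -2.8 0.5 2.6 8.5" --pt "0 0 0 -2.8 0.5 2.6 8.5" --pt "0 0 0 -2.8 0.5 2.6 8.5" --pt "0 0 0 -2.8 0.5 2.6 8.5" --pt "0 0 0 -2.8 0.5 2.6 8.5" --pt "0 0 0 0 0 0 8.5"

```text
time_s: 1.82
position: [0.5056, -0.207, 0.2439]
eef_rot: [[-0.513, 0.0, 0.859], [-0.859, 0.005, -0.513], [-0.004, -1.0, -0.002]]
force: [-1.7, 1.4, -0.2]
gripper_width: 0.0849
```

Run:
```python
from h import *
s=arm.read_state();print(s["position"],s["joint_pos"],s["eef_rot"][:2])
im=imaging.get_image("wrist");cv2.imwrite("pics/w1.png",im)
u=wproj([.533,-.207,.086],s).astype(int);print(u)
c=im[max(u[1]-60,0):u[1]+60,max(u[0]-60,0):u[0]+80];cv2.imwrite("pics/w1c.png",cv2.resize(c,None,fx=5,fy=5,interpolation=cv2.INTER_CUBIC))
```

```text
[ 0.50557105 -0.20703812  0.24394219] [ 0.80870329  0.15865826 -0.55278498  1.67557145  0.0807364   1.33262586
 -0.2957946 ] [[-5.12558098e-01  3.71847719e-05  8.58652546e-01]
 [-8.58642767e-01  4.75072627e-03 -5.12552466e-01]]
[341 173]
```

View pics/w1.png

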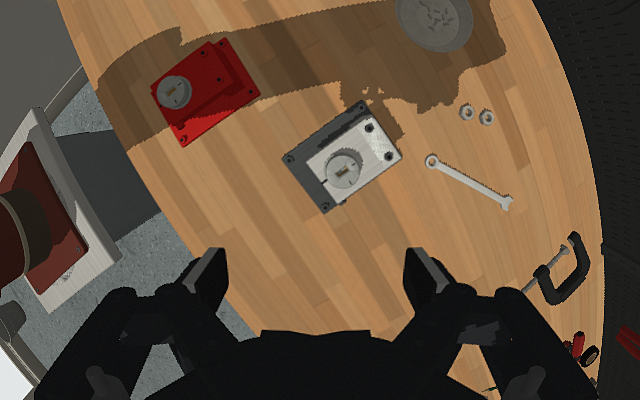

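View pics/w1c.png

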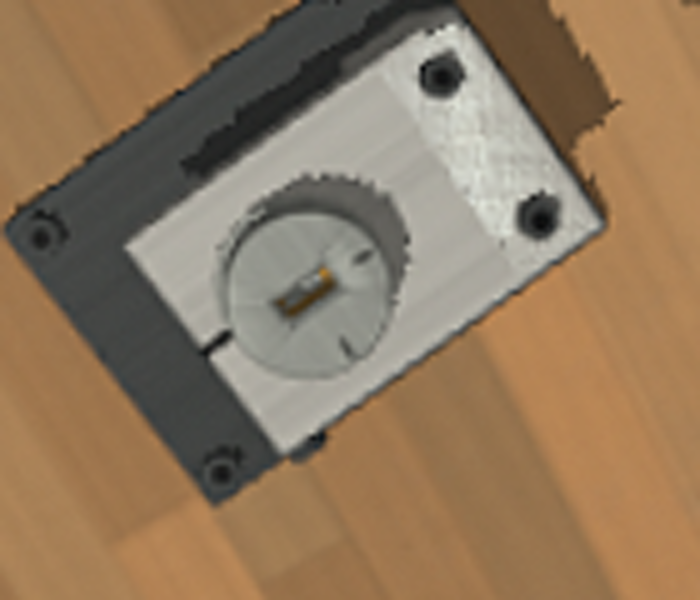

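Wrist view: grey jig at (342,172), with its keyway running along the jig's x axis towards the bolts. The red jig is at (205,90).

Run:
```python
from h import *
s=arm.read_state();O=np.array([281,113])
P=lambda x,y,z:wplane(O+np.array([x,y])/5-0.4*0,z,s)
c=P(305,293,.086);a=P(277,308,.086);b=P(333,275,.086);print(c,a,b,np.degrees(np.arctan2(*(b-a)[1::-1])))
# barrel outline points
pts=[P(*p,.086) for p in [(230,300),(310,380),(392,293),(310,212)]];print("barrel",np.mean(pts,0),pts)
m=P(363,258,.086);print("mark0",m, np.degrees(np.arctan2(*(m-c)[1::-1])))
c1,c2=P(40,236,.006),P(221,473,.006);print("platescrews",c1,c2,np.degrees(np.arctan2(*(c1-c2)[1::-1]))-90)
c1,c2=P(441,76,.073),P(539,217,.073);print("bolts",c1,c2,np.degrees(np.arctan2(*(c1-c2)[1::-1]))-90)
```

```text
[ 0.53211556 -0.20755139  0.086     ] [ 0.52584138 -0.20732838  0.086     ] [ 0.53868566 -0.20725038  0.086     ] 0.34792500634380874
barrel [ 0.5327352 -0.2087498  0.086    ] [array([ 0.51867671, -0.20119958,  0.086     ]), array([ 0.52420095, -0.22333341,  0.086     ]), array([ 0.54704   , -0.21634484,  0.086     ]), array([ 0.54102312, -0.19412137,  0.086     ])]
mark0 [ 0.54549897 -0.20731999  0.086     ] 0.9905475565271665
platescrews [ 0.48174472 -0.17649079  0.006     ] [ 0.48912527 -0.25219097  0.006     ] 5.568573429266195
bolts [ 0.5784219  -0.18529113  0.073     ] [ 0.58210118 -0.22082807  0.073     ] 5.9110062419031095
```

Emit:
play_rows --pt "0 0 0 -3.65 0.4 -1.34 8.5" --pt "0 0 0 -3.65 0.4 -1.34 8.5" --pt "0 0 0 -3.65 0.4 -1.34 8.5" --pt "0 0 0 -3.65 0.4 -1.34 8.5" --pt "0 0 0 -3.65 0.4 -1.34 8.5" --pt "0 0 0 -3.65 0.4 -1.34 8.5" --pt "0 0 0 -3.65 0.4 -1.34 8.5" --pt "0 0 0 -3.65 0.4 -1.34 8.5" --pt "0 0 0 -3.65 0.4 -1.34 8.5" --pt "0 -0.115 0 0 0 0 8.5"

```text
time_s: 2.7
position: [0.5661, 0.1409, 0.2102]
eef_rot: [[-0.414, -0.0, 0.91], [-0.91, 0.004, -0.414], [-0.003, -1.0, -0.002]]
force: [-1.1, 0.7, -0.2]
gripper_width: 0.0852
```

Emit:
play_rows --pt "0 -0.115 0 0 0 0 6" --pt "0 -0.115 0 0 0 0 6" --pt "0 -0.115 0 0 0 0 6" --pt "0 -0.115 0 0 0 0 6" --pt "0 -0.115 0 0 0 0 6" --pt "0 -0.12 0 0 0 0 6" --pt "0 0 0 0 0 0 6" --pt "0 0 0 0 0 0 6"

```text
time_s: 3.37
position: [0.5675, 0.1313, 0.2103]
eef_rot: [[0.258, -0.0, 0.966], [-0.966, -0.001, 0.258], [0.001, -1.0, -0.0]]
force: [0.6, 0.1, -0.1]
gripper_width: 0.0598
```

Run:
```python
from h import *
s=arm.read_state();print(s["position"],s["joint_pos"],s["eef_rot"],s["gripper_width"])
im=imaging.get_image("wrist");cv2.imwrite("pics/w2.png",im)
u=wproj([.5746,.137,.08],s).astype(int);print(u)
O=u-[90,60];print("O",O)
c=im[max(O[1],0):O[1]+120,O[0]:O[0]+160];cv2.imwrite("pics/w2c.png",cv2.resize(c,None,fx=5,fy=5,interpolation=cv2.INTER_CUBIC))
```

```text
[0.56746168 0.13125897 0.21032518] [ 0.43058631  0.33115553 -0.89671871  1.62748697  0.26646696  1.31219384
 -0.24731175] [[ 2.58269691e-01 -1.64414127e-04  9.66072844e-01]
 [-9.66072650e-01 -7.00249343e-04  2.58269520e-01]
 [ 6.34028717e-04 -9.99999741e-01 -3.39689173e-04]] 0.059804687010123134
[325 190]
O [235 130]
```

View pics/w2.png

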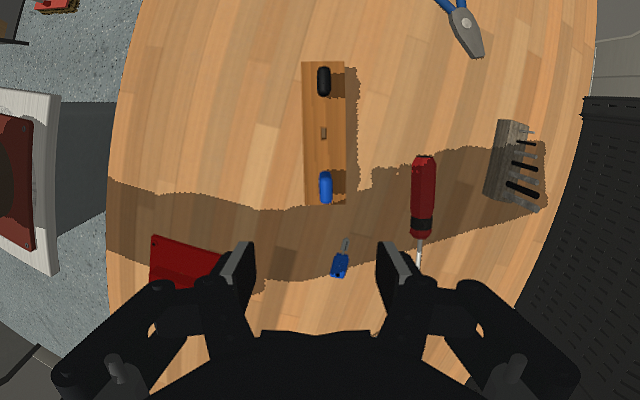

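View pics/w2c.png

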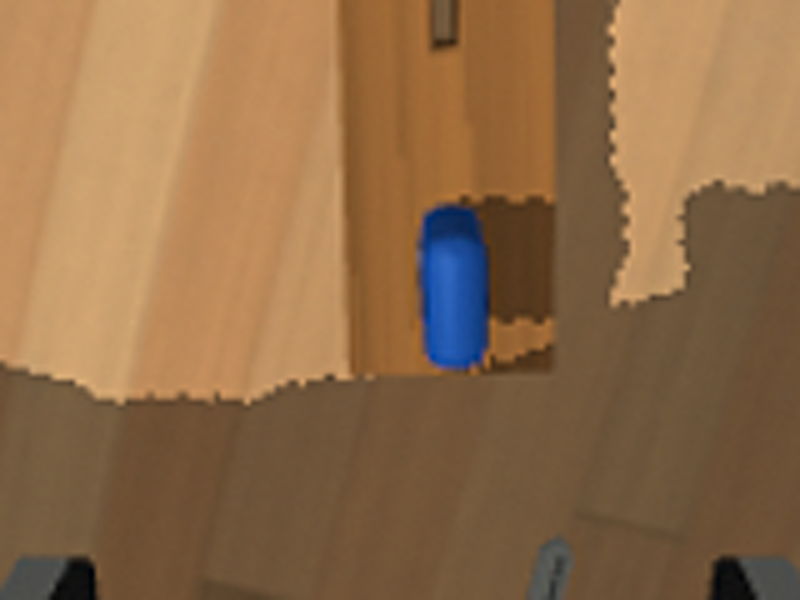

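The blue key standing in the block is at (326,190) in the wrist view. It is the larger one; the small one lies flat at (340,262).

Run:
```python
from h import *
s=arm.read_state();R=s["eef_rot"]
P=lambda x,y,z:wplane(np.array([235+x/5,130+y/5]),z,s)
c=P(456,303,.08);a=P(455,238,.08);b=P(458,368,.08);l=P(424,300,.08);r=P(488,300,.08)
print("key",c,np.linalg.norm(a-b),np.linalg.norm(l-r),np.degrees(np.arctan2(*(b-a)[1::-1])))
print("slot0",P(445,15,.036))
im=cv2.imread("pics/w2.png")
for uv in [(303,62),(343,62),(345.8,204),(305.2,205)]: print(wplane(np.array(uv),.036,s))
W=lambda uv,z:wplane(np.array(uv),z,s)
e1=W((303,65),.036);e2=W((304.8,190),.036);print("left edge",np.degrees(np.arctan2(*(e2-e1)[1::-1])))
e1=W((343.5,65),.036);e2=W((345.7,190),.036);print("right edge",np.degrees(np.arctan2(*(e2-e1)[1::-1])))
print("tool z yaw",np.degrees(np.arctan2(R[1,2],R[0,2])))
print("black",W((324,72),.08), "mid dist to key", W((324,72),.08)-c)
d=c-s["position"];print("in tool cm",R.T@d*100)
```

```text
key [0.5752026 0.13739   0.08     ] 0.02418608255298566 0.011575411834998784 -73.34904271979623
slot0 [0.5613973  0.18521841 0.036     ]
[0.52213259 0.25057564 0.036     ]
[0.56093953 0.26118676 0.036     ]
[0.6034626  0.11897624 0.036     ]
[0.56197554 0.10681191 0.036     ]
left edge -74.54284407345158
right edge -73.53650298210508
tool z yaw 14.94655582678991
black [0.54579362 0.23904888 0.08      ] mid dist to key [-0.02940898  0.10165888  0.        ]
in tool cm [-0.38035472 13.03801533  0.89903363]
```

Emit:
play_rows --pt "0 0 0 -0.38 0 0.9 6" --pt "0 -0.02 0 0 3 0 6" --pt "0 0 0 0 3 0 6" --pt "0 0 0 0 3 0 6" --pt "0 0 0 0 2 0 6" --pt "0 0 0 0 0 0 6" --pt "0 0 0 0 0 0 6"

```text
time_s: 4.0
position: [0.5751, 0.1386, 0.0999]
eef_rot: [[0.281, -0.002, 0.96], [-0.96, 0.0, 0.281], [-0.001, -1.0, -0.002]]
force: [0.1, 0.3, 0.2]
gripper_width: 0.0602
```

Run:
```python
from h import *
s=arm.read_state();print(s["position"],s["gripper_width"])
im=imaging.get_image("wrist")
u=wproj([.5752,.1374,.08],s).astype(int);print(u)
O=u-[90,60];print("O",O)
c=im[max(O[1],0):O[1]+120,O[0]:O[0]+160];cv2.imwrite("pics/w3c.png",cv2.resize(c,None,fx=5,fy=5,interpolation=cv2.INTER_CUBIC))
```

```text
[0.57507586 0.13858365 0.09994938] 0.06023866898696394
[316 244]
O [226 184]
```

View pics/w3c.png

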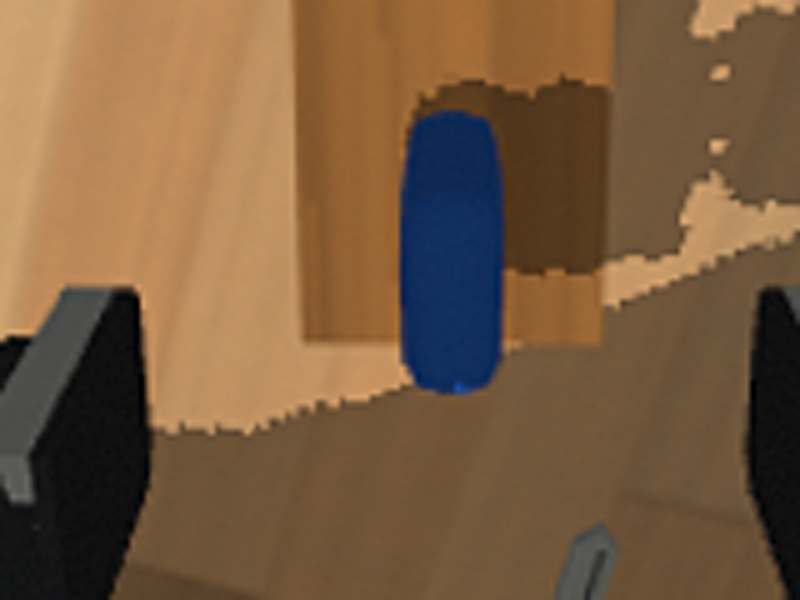

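Emit:
play_rows --pt "0 0 0 0.05 2.5 0 6" --pt "0 0 0 0 2.2 0 6" --pt "0 0 0 0 1 0 5" --pt "0 0 0 0 0 0 3" --pt "0 0 0 0 0 0 0.8" --pt "0 0 0 0 0 0 0.8" --pt "0 0 0 0 0 0 0.8" --pt "0 0 0 0 0 0 0.8" --pt "0 0 0 0 0 0 0.8" --pt "0 0 0 0 0 0 0.8" --newtons 80

```text
time_s: 4.88
position: [0.5763, 0.1382, 0.0453]
eef_rot: [[0.282, 0.002, 0.959], [-0.959, 0.0, 0.282], [0.0, -1.0, 0.002]]
force: [-3.4, -0.4, 6.5]
gripper_width: 0.0111
```

Emit:
play_rows --pt "0 0 0 0 -0.5 0 0.8" --pt "0 0 0 0 -1 0 0.8" --pt "0 0 0 0 -1.5 0 0.8" --pt "0 0 0 0 -2 0 0.8" --pt "0 0 0 0 -2.5 0 0.8" --pt "0 0 0 0 -2.5 0 0.8" --pt "0 0 0 0 -2.5 0 0.8" --pt "0 0 0 0 -1.5 0 0.8" --pt "0 0 0 0 0 0 0.8" --pt "0 0 0 0 0 0 0.8"

```text
time_s: 5.72
position: [0.576, 0.1381, 0.1853]
eef_rot: [[0.282, 0.003, 0.959], [-0.959, 0.0, 0.282], [0.001, -1.0, 0.003]]
force: [-0.2, 0.2, -0.4]
gripper_width: 0.011
```

Run:
```python
from h import *
s=arm.read_state();print(s["position"],s["gripper_width"],s["force"],s["joint_pos"])
for n in("wrist","side","scene"):
    im=imaging.get_image(n);cv2.imwrite(f"pics/{n}4.png",im)
im=cv2.imread("pics/wrist4.png")[150:310,235:395];cv2.imwrite("pics/w4c.png",cv2.resize(im,None,fx=3.7,fy=3.7,interpolation=cv2.INTER_CUBIC))
for n in("side","scene"):
    u=proj(n,s["position"]).astype(int);print(n,u);im=cv2.imread(f"pics/{n}4.png")
    c=im[u[1]-45:u[1]+55,u[0]-65:u[0]+65];cv2.imwrite(f"pics/{n}4c.png",cv2.resize(c,None,fx=6,fy=6,interpolation=cv2.INTER_CUBIC))
```

```text
[0.57599512 0.13809707 0.18527053] 0.011001710299772757 [-0.19136011  0.23452081 -0.37361337] [ 0.40688823  0.37243521 -0.89132477  1.63841976  0.30171601  1.27304878
 -0.25384361]
side [308 123]
scene [253 199]
```

View pics/w4c.png

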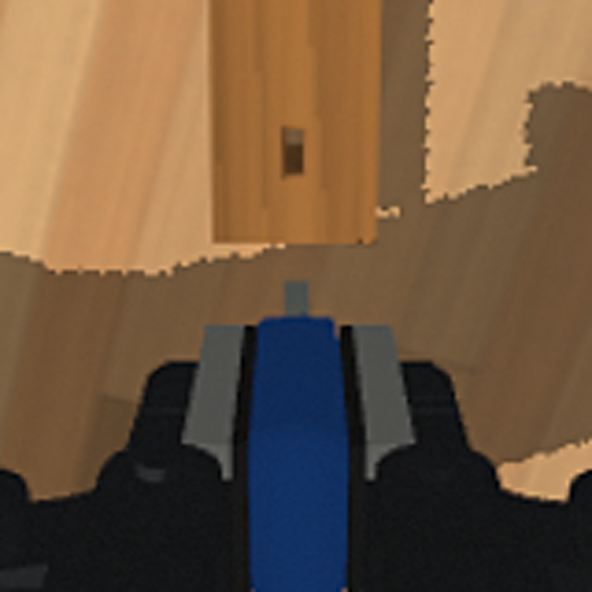

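View pics/side4c.png

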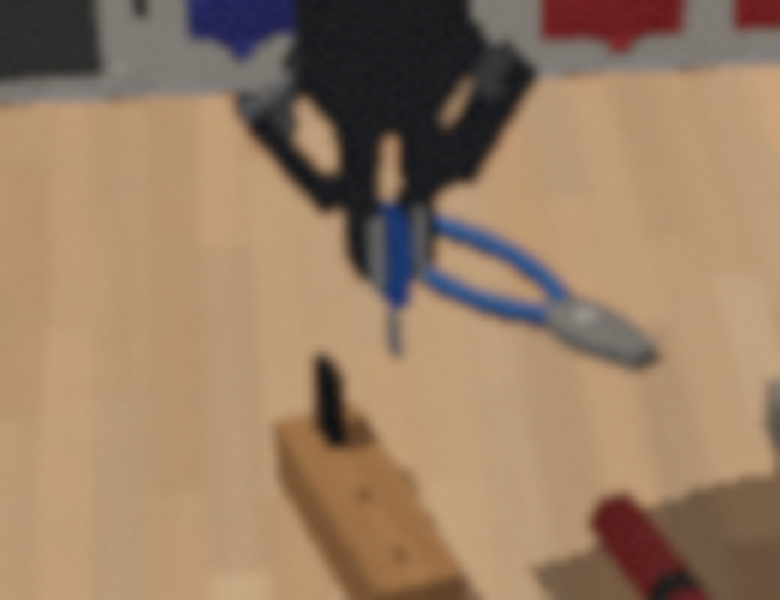

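View pics/scene4c.png

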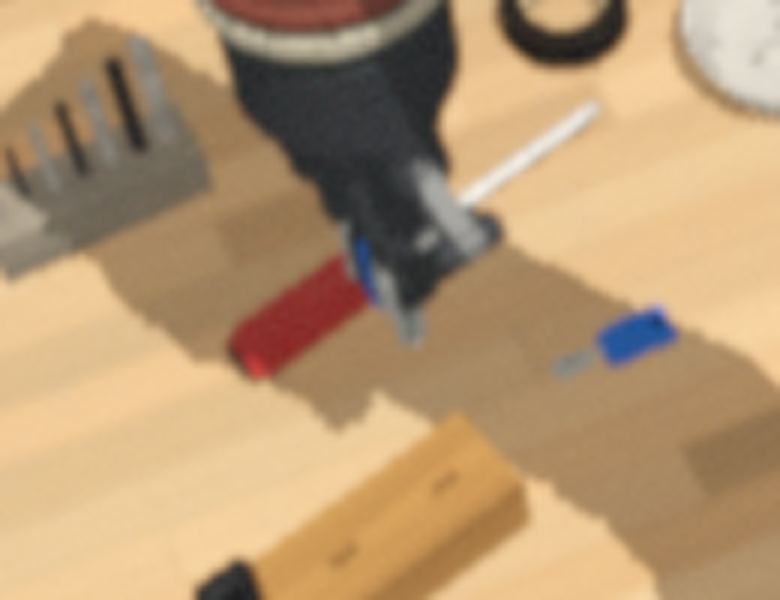

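Run:
```python
from h import *
s=arm.read_state();R=s["eef_rot"];p=s["position"]
for dx in(-2,-1,0,1,2):
    f=lambda x,y,z=0:np.round(wproj(p+R@np.array([x+dx,y,z])/1000,s),1)
    print(dx,"headbot",f(-13,9.3),"neck/top",f(-13,-34.7),"shoulder",f(-5.5,35.3),"tip",f(0,40.8))
im=cv2.imread("pics/wrist4.png")
print(im[220:242,315].tolist());print(im[231,305:326].tolist())
```

```text
-2 headbot [316.7 223.4] neck/top [317.1 261.3] shoulder [316.5 220.9] tip [316.5 226.3]
-1 headbot [316.7 225.3] neck/top [317.1 263.6] shoulder [316.5 222.4] tip [316.5 227.8]
0 headbot [316.7 227.1] neck/top [317.1 265.9] shoulder [316.5 224. ] tip [316.5 229.3]
1 headbot [316.7 228.9] neck/top [317.1 268.2] shoulder [316.5 225.6] tip [316.5 230.8]
2 headbot [316.7 230.7] neck/top [317.1 270.4] shoulder [316.5 227.1] tip [316.5 232.3]
[[59, 88, 119], [58, 87, 117], [58, 88, 118], [57, 87, 117], [57, 89, 120], [62, 86, 110], [73, 80, 83], [76, 80, 75], [74, 79, 75], [75, 79, 77], [75, 80, 78], [75, 79, 77], [74, 79, 76], [75, 81, 80], [74, 80, 79], [83, 62, 54], [87, 39, 9], [86, 42, 14], [87, 42, 15], [86, 42, 16], [87, 43, 17], [86, 43, 14]]
[[59, 88, 117], [59, 88, 117], [59, 89, 119], [60, 89, 119], [59, 89, 120], [58, 88, 119], [62, 85, 108], [74, 79, 78], [75, 78, 74], [75, 79, 77], [75, 79, 77], [75, 79, 76], [77, 79, 73], [66, 83, 99], [61, 88, 115], [60, 90, 121], [63, 93, 120], [63, 94, 121], [64, 93, 121], [63, 92, 120], [62, 91, 118]]
```

Emit:
play_rows --pt "0 0 0 1.5 0 -0.7 0.8" --pt "0 0 0 3.55 0 -1.55 0.8" --pt "0 0 0 3.55 0 -1.55 0.8" --pt "0 0 0 3.55 0 -1.55 0.8" --pt "0 0 0 3.55 0 -1.55 0.8" --pt "0 0 0 3.55 0 -1.55 0.8" --pt "0 0 0 3.55 0 -1.55 0.8" --pt "0 0 0 3.55 0 -1.55 0.8" --pt "0 0 0 3.55 0 -1.55 0.8" --pt "0 0 0 2.1 0 -0.85 0.8"

```text
time_s: 6.7
position: [0.5299, -0.2136, 0.1821]
eef_rot: [[0.278, -0.002, 0.961], [-0.961, -0.001, 0.278], [-0.0, -1.0, -0.002]]
force: [0.2, -0.3, -1.3]
gripper_width: 0.011
```

Emit:
play_rows --pt "0 -0.116 0 0 0 0 0.8" --pt "0 -0.116 0 0 0 0 0.8" --pt "0 -0.116 0 0 0 0 0.8" --pt "0 -0.116 0 0 0 0 0.8" --pt "0 -0.116 0 0 0 0 0.8" --pt "0 -0.116 0 0 0 0 0.8" --pt "0 -0.116 0 0 0 0 0.8" --pt "0 -0.116 0 0 0 0 0.8" --pt "0 -0.116 0 0 0 0 0.8" --pt "0 -0.116 0 0 0 0 0.8"

```text
time_s: 7.53
position: [0.5313, -0.2083, 0.1823]
eef_rot: [[0.993, -0.002, 0.119], [-0.119, 0.001, 0.993], [-0.002, -1.0, 0.001]]
force: [-0.8, 0.2, 0.4]
gripper_width: 0.0111
```

Run:
```python
from h import *
s=arm.read_state();R=s["eef_rot"];print(s["position"],s["joint_pos"],np.degrees(np.arctan2(R[1,2],R[0,2])))
```

```text
[ 0.53132507 -0.20829791  0.18234812] [ 1.08641091  0.34813487 -0.95714085  1.68829047  0.29624929  1.2621685
  1.51768397] 83.19009975412888
```

Emit:
play_rows --pt "0 -0.11 0 0 0 0 0.8" --pt "0 -0.11 0 0 0 0 0.8" --pt "0 0 0 0 0 0 0.8" --pt "0 0 0 0 0 0 0.8"

```text
time_s: 7.87
position: [0.5315, -0.2084, 0.1826]
eef_rot: [[0.996, -0.001, -0.092], [0.092, 0.001, 0.996], [-0.001, -1.0, 0.001]]
force: [-0.1, 0.8, 0.2]
gripper_width: 0.0108
```

Run:
```python
from h import *
s=arm.read_state();R=s["eef_rot"];print(s["position"],np.degrees(np.arctan2(R[1,2],R[0,2])),np.degrees(R[2,0]),np.degrees(R[2,2]))
im=imaging.get_image("wrist");cv2.imwrite("pics/w5.png",im)
c=im[140:260,235:395];cv2.imwrite("pics/w5c.png",cv2.resize(c,None,fx=5,fy=5,interpolation=cv2.INTER_CUBIC))
print(wproj([.5325,-.2085,.086],s))
```

```text
[ 0.53148592 -0.20842201  0.18255689] 95.26048216191431 -0.05478206912219793 0.07209081951746814
[313.71574451 206.07040476]
```

View pics/w5c.png

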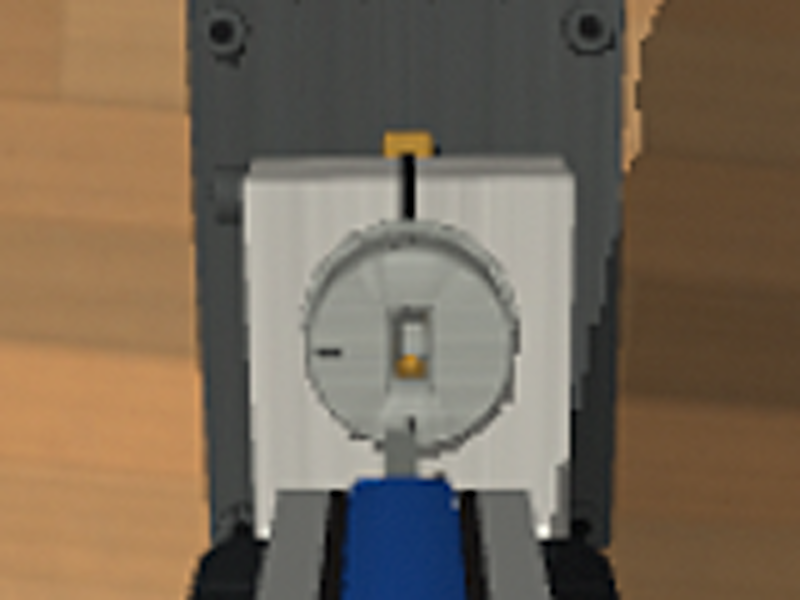

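Run:
```python
from h import *
s=arm.read_state();R=s["eef_rot"]
for du in (0,1.3):
    for dv in (0,-1.0):
        q=wplane(np.array([317.0+du,209.6+dv]),.086,s);print(du,dv,q,R.T@(q-s["position"])*1000)
f=lambda x,y,z=0:np.round(wproj(s["position"]+R@np.array([x,y,z])/1000,s),1)
print(f(-5.5,35.3),f(0,40.8))
```

```text
0 0 [ 0.53538031 -0.2056634   0.086     ] [ 4.10867282 96.73974192  2.34241169]
0 -1.0 [ 0.53454413 -0.20574013  0.086     ] [ 3.2689809  96.74037722  2.34223528]
1.3 0 [ 0.53528662 -0.20462109  0.086     ] [ 4.11039028 96.74067337  3.38892334]
1.3 -1.0 [ 0.53445051 -0.20469879  0.086     ] [ 3.27067676 96.7413078   3.38776613]
[313.6 223.6] [313.7 229. ]
```

Run:
```python
from h import *
s=arm.read_state();R=np.array(s["eef_rot"]);print(R.T@R, np.round(imaging.camera_info("wrist")["hand_eye"],5), arm.read_state()["position"]-s["position"])
```

```text
[[ 1.00000000e+00  3.06873386e-17  3.33981585e-17]
 [ 3.06873386e-17  1.00000000e+00 -4.85100117e-17]
 [ 3.33981585e-17 -4.85100117e-17  1.00000000e+00]] [[ 1.3800e-03  9.6457e-01  2.6383e-01 -6.7720e-02]
 [ 4.8000e-04 -2.6383e-01  9.6457e-01 -1.4202e-01]
 [ 1.0000e+00 -1.2000e-03 -8.2000e-04  1.1300e-03]
 [ 0.0000e+00  0.0000e+00  0.0000e+00  1.0000e+00]] [0. 0. 0.]
```

Run:
```python
from h import *
a=np.array([imaging.camera_info("wrist")["hand_eye"] for _ in range(6)])
print(np.round(a[:,:3,3],5)); print(np.round(a.mean(0),5))
b=np.array([imaging.camera_info("scene")["cam_to_world"][:3,3] for _ in range(3)]);print(b)
```

```text
[[-0.06772 -0.14202  0.00113]
 [-0.06772 -0.14202  0.00113]
 [-0.06772 -0.14202  0.00113]
 [-0.06772 -0.14202  0.00113]
 [-0.06772 -0.14202  0.00113]
 [-0.06772 -0.14202  0.00113]]
[[ 1.3800e-03  9.6457e-01  2.6383e-01 -6.7720e-02]
 [ 4.8000e-04 -2.6383e-01  9.6457e-01 -1.4202e-01]
 [ 1.0000e+00 -1.2000e-03 -8.2000e-04  1.1300e-03]
 [ 0.0000e+00  0.0000e+00  0.0000e+00  1.0000e+00]]
[[-0.01751383  0.24978028  1.06906479]
 [-0.01751383  0.24978028  1.06906479]
 [-0.01751383  0.24978028  1.06906479]]
```

Emit:
play_rows --pt "0 -0.01 0 0.28 0 0.15 0.8" --pt "0 0 0 0 1.5 0 0.8" --pt "0 0 0 0 1.5 0 0.8" --pt "0 0 0 0 1.3 0 0.8" --pt "0 0 0 0 0 0 0.8" --pt "0 0 0 0 0 0 0.8"

```text
time_s: 8.42
position: [0.5343, -0.2065, 0.1398]
eef_rot: [[0.995, -0.001, -0.105], [0.105, 0.001, 0.995], [-0.001, -1.0, 0.001]]
force: [-0.2, 0.2, -0.7]
gripper_width: 0.011
```

Run:
```python
from h import *
s=arm.read_state();R=s["eef_rot"];print(s["position"],np.degrees(np.arctan2(R[1,2],R[0,2])),np.degrees(R[2,0]),np.degrees(R[2,2]))
im=imaging.get_image("wrist");cv2.imwrite("pics/w6.png",im)
c=im[170:250,265:365];cv2.imwrite("pics/w6c.png",cv2.resize(c,None,fx=7,fy=7,interpolation=cv2.INTER_CUBIC))
for n in("side",):
    im=imaging.get_image(n);u=proj(n,s["position"]).astype(int);O=u-[50,30];print(n,u,O)
    c=im[O[1]:O[1]+80,O[0]:O[0]+100];cv2.imwrite(f"pics/{n}6c.png",cv2.resize(c,None,fx=7,fy=7,interpolation=cv2.INTER_CUBIC))
```

```text
[ 0.5342597  -0.20645294  0.13984452] 96.0089936172996 -0.061672793276127166 0.05544592333179885
side [300 229] [250 199]
```

View pics/w6c.png

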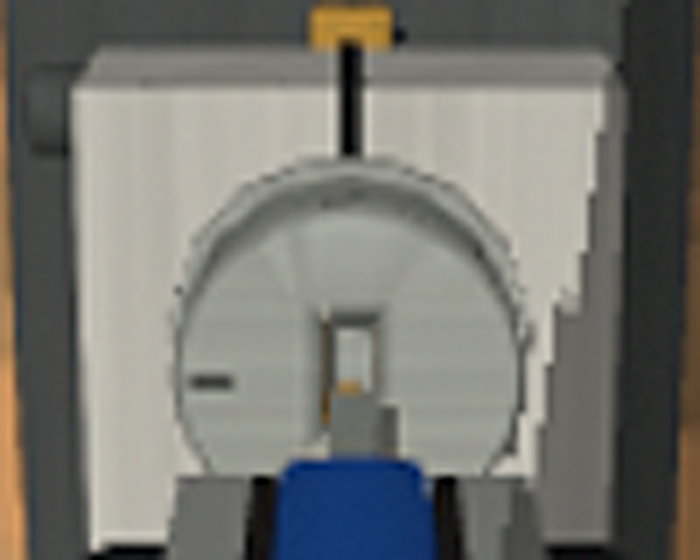

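View pics/side6c.png

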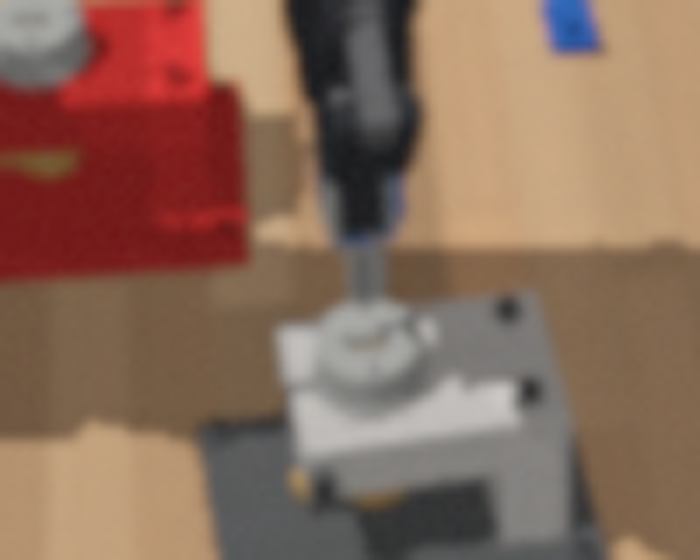

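Run:
```python
from h import *
s=arm.read_state();R=s["eef_rot"]
print(np.round(imaging.camera_info("wrist")["hand_eye"][:3,3],4))
f=lambda x,y,z=0:np.round(wproj(s["position"]+R@np.array([x,y,z])/1000,s),1)
for x in(-1,0,1,2):print(x,"axis at face",f(x,53.8),"mark",f(x,53.8,-13),"shoulder",f(x-5.5,35.3),"barrel +-17 x",f(x-17,53.8),"dish back",f(x-8,53.8))
```

```text
[-0.0677 -0.142   0.0011]
-1 axis at face [313.8 220.8] mark [294.4 220.8] shoulder [313.6 222. ] barrel +-17 x [313.7 196.1] dish back [313.8 209.3]
0 axis at face [313.8 222.2] mark [294.4 222.2] shoulder [313.6 223.6] barrel +-17 x [313.7 197.6] dish back [313.8 210.8]
1 axis at face [313.8 223.6] mark [294.4 223.6] shoulder [313.6 225.1] barrel +-17 x [313.7 199.1] dish back [313.8 212.2]
2 axis at face [313.8 225. ] mark [294.5 225. ] shoulder [313.6 226.7] barrel +-17 x [313.7 200.5] dish back [313.8 213.6]
```

Emit:
play_rows --pt "0 0 0 0.02 0.6 0 0.8" --pt "0 0 0 0 0.5 0 0.8" --pt "0 0 0 0 0.3 0 0.8" --pt "0 0 0 0 0.3 0 0.8" --pt "0 0 0 0 0 0 0.8"

```text
time_s: 8.93
position: [0.5343, -0.2067, 0.1226]
eef_rot: [[0.994, -0.001, -0.105], [0.105, 0.0, 0.994], [-0.001, -1.0, 0.001]]
force: [0.1, 0.7, -1.0]
gripper_width: 0.011
```

Emit:
play_rows --pt "0 0 0 0 0.3 0 0.8" --pt "0 0 0 0 0.3 0 0.8" --pt "0 0 0 0 0.2 0 0.8" --pt "0 0 0 0 0 0 0.8"

```text
time_s: 9.27
position: [0.5345, -0.2068, 0.1148]
eef_rot: [[0.994, -0.001, -0.105], [0.105, 0.0, 0.994], [-0.001, -1.0, 0.0]]
force: [-0.1, 0.3, -0.2]
gripper_width: 0.0113
```

Emit:
play_rows --pt "0 0 0 0 0.25 0 0.8" --pt "0 0.08 0 0 0.1 0 0.8" --pt "0 -0.08 0 0 0 0 0.8" --pt "0 -0.08 0 0 0 0 0.8" --pt "0 0.08 0 0 0 0 0.8" --pt "0 0.08 0 0 0.1 0 0.8" --pt "0 -0.08 0 0 0 0 0.8" --pt "0 -0.08 0 0 0 0 0.8" --pt "0 0.08 0 0 0 0 0.8" --pt "0 0 0 0 0 0 0.8"

```text
time_s: 10.1
position: [0.5341, -0.2069, 0.1107]
eef_rot: [[0.995, -0.001, -0.101], [0.101, -0.0, 0.995], [-0.001, -1.0, 0.0]]
force: [-4.0, -0.4, 1.1]
gripper_width: 0.0108
```

Emit:
play_rows --pt "0 0.08 0 -0.03 0.1 0 0.8" --pt "0 -0.08 0 0 0 0 0.8" --pt "0 -0.08 0 0 0 0 0.8" --pt "0 0.08 0 0 0 0 0.8" --pt "0 0.08 0 0 0.1 0 0.8" --pt "0 -0.08 0 0 0 0 0.8" --pt "0 -0.08 0 0 0 0 0.8" --pt "0 0.08 0 0 0 0 0.8" --pt "0 0 0 0 0 0 0.8"

```text
time_s: 10.85
position: [0.534, -0.207, 0.1086]
eef_rot: [[0.995, -0.001, -0.102], [0.102, -0.0, 0.995], [-0.001, -1.0, 0.0]]
force: [-1.5, -0.3, -1.3]
gripper_width: 0.011
```

Emit:
play_rows --pt "0 0.08 0 0 0.1 0 0.8" --pt "0 -0.08 0 0 0 0 0.8" --pt "0 -0.08 0 0 0.1 0 0.8" --pt "0 0.08 0 0 0 0 0.8" --pt "0 0.08 0 0 0.1 0 0.8" --pt "0 -0.08 0 0 0 0 0.8" --pt "0 -0.08 0 0 0 0 0.8" --pt "0 0.08 0 0 0 0 0.8" --pt "0 0 0 0 0 0 0.8"

```text
time_s: 11.6
position: [0.5346, -0.207, 0.1061]
eef_rot: [[0.995, 0.0, -0.103], [0.103, -0.0, 0.995], [0.0, -1.0, -0.0]]
force: [-1.1, -0.7, 2.4]
gripper_width: 0.0112
```

Run:
```python
from h import *
s=arm.read_state();print(s["position"],s["force"],s["torque"])
im=imaging.get_image("wrist");cv2.imwrite("pics/w7.png",im)
c=im[170:290,245:385];cv2.imwrite("pics/w7c.png",cv2.resize(c,None,fx=4.5,fy=4.5,interpolation=cv2.INTER_CUBIC))
im=imaging.get_image("side");u=proj("side",s["position"]).astype(int);O=u-[50,30]
c=im[O[1]:O[1]+80,O[0]:O[0]+100];cv2.imwrite("pics/side7c.png",cv2.resize(c,None,fx=7,fy=7,interpolation=cv2.INTER_CUBIC))
```

```text
[ 0.53459991 -0.20695806  0.10614869] [-1.06082964 -0.66600377  2.43986939] [-0.1390787   0.5531575  -0.01515749]
```

View pics/w7c.png

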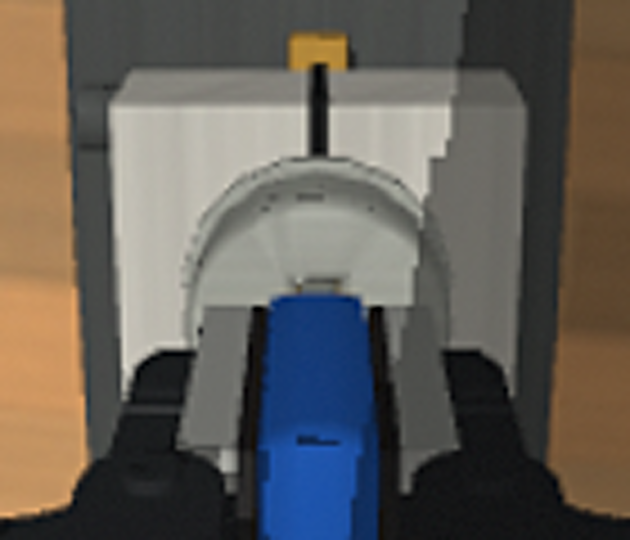

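View pics/side7c.png

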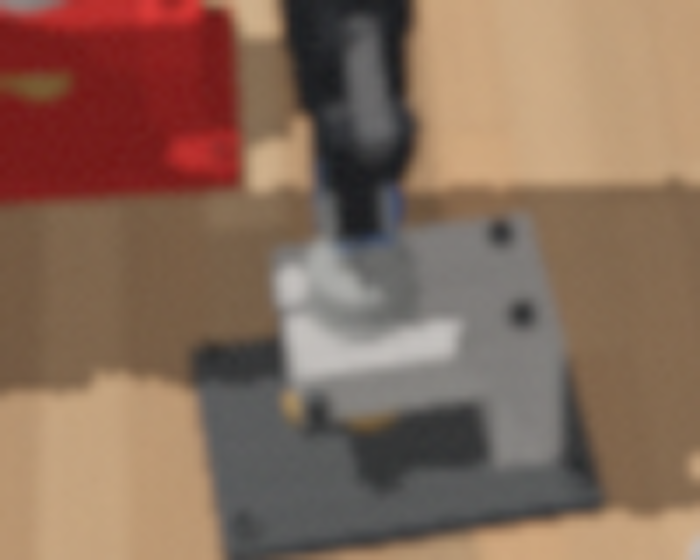

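The key is in the keyway and has not slipped in the jaws: the head's bottom edge is still at row 235. Continuing to wiggle down.

Emit:
play_rows --pt "0 0.08 0 0 0.1 0 0.8" --pt "0 -0.08 0 0 0 0 0.8" --pt "0 -0.08 0 0 0.1 0 0.8" --pt "0 0.08 0 0 0 0 0.8" --pt "0 0.08 0 0 0.1 0 0.8" --pt "0 -0.08 0 0 0 0 0.8" --pt "0 -0.08 0 0 0 0 0.8" --pt "0 0.08 0 0 0 0 0.8" --pt "0 0 0 0 0 0 0.8"

```text
time_s: 12.45
position: [0.5348, -0.2067, 0.1028]
eef_rot: [[0.995, 0.001, -0.104], [0.104, 0.0, 0.995], [0.001, -1.0, 0.0]]
force: [0.5, -0.2, -0.3]
gripper_width: 0.0112
```

Emit:
play_rows --pt "0 0.08 0 0 0.1 0 0.8" --pt "0 -0.08 0 0 0 0 0.8" --pt "0 -0.08 0 0 0.1 0 0.8" --pt "0 0.08 0 0 0 0 0.8" --pt "0 0.08 0 0 0.1 0 0.8" --pt "0 -0.08 0 0 0 0 0.8" --pt "0 -0.08 0 0 0 0 0.8" --pt "0 0.08 0 0 0 0 0.8" --pt "0 0 0 0 0 0 0.8"

```text
time_s: 13.2
position: [0.5344, -0.2067, 0.0996]
eef_rot: [[0.995, -0.0, -0.104], [0.104, 0.0, 0.995], [-0.0, -1.0, 0.0]]
force: [0.5, -0.3, -2.0]
gripper_width: 0.0107
```

Emit:
play_rows --pt "0 0.08 0 0 0.1 0 0.8" --pt "0 -0.08 0 0 0 0 0.8" --pt "0 -0.08 0 0 0.1 0 0.8" --pt "0 0.08 0 0 0 0 0.8" --pt "0 0.08 0 0 0.1 0 0.8" --pt "0 -0.08 0 0 0 0 0.8" --pt "0 -0.08 0 0 0 0 0.8" --pt "0 0.08 0 0 0 0 0.8" --pt "0 0 0 0 0 0 0.8"

```text
time_s: 13.95
position: [0.5343, -0.2067, 0.0967]
eef_rot: [[0.995, -0.0, -0.105], [0.105, 0.0, 0.995], [-0.0, -1.0, 0.0]]
force: [-0.4, -0.1, -0.6]
gripper_width: 0.011
```

Emit:
play_rows --pt "0 0.08 0 0 0.05 0 0.8" --pt "0 -0.08 0 0 0 0 0.8" --pt "0 -0.08 0 0 0.05 0 0.8" --pt "0 0.08 0 0 0 0 0.8" --pt "0 0 0 0 0 0 0.8"

```text
time_s: 14.37
position: [0.5344, -0.2067, 0.0957]
eef_rot: [[0.994, -0.0, -0.105], [0.105, 0.0, 0.994], [-0.0, -1.0, 0.0]]
force: [-1.2, -0.7, -1.7]
gripper_width: 0.0108
```

Emit:
play_rows --pt "0 0.08 0 0 0.05 0 0.8" --pt "0 -0.08 0 0 0 0 0.8" --pt "0 -0.08 0 0 0.05 0 0.8" --pt "0 0.08 0 0 0 0 0.8" --pt "0 0 0 0 0 0 0.8"

```text
time_s: 14.78
position: [0.5346, -0.2068, 0.0953]
eef_rot: [[0.994, 0.0, -0.105], [0.105, -0.0, 0.994], [0.0, -1.0, -0.0]]
force: [-3.4, 0.3, 5.7]
gripper_width: 0.0107
```

Run:
```python
from h import *
s=arm.read_state();print(s["position"],s["force"],s["torque"])
im=imaging.get_image("wrist");cv2.imwrite("pics/w8.png",im)
c=im[170:290,245:385];cv2.imwrite("pics/w8c.png",cv2.resize(c,None,fx=4.5,fy=4.5,interpolation=cv2.INTER_CUBIC))
im=imaging.get_image("side");u=proj("side",s["position"]).astype(int);O=u-[50,30]
c=im[O[1]:O[1]+80,O[0]:O[0]+100];cv2.imwrite("pics/side8c.png",cv2.resize(c,None,fx=7,fy=7,interpolation=cv2.INTER_CUBIC))
```

```text
[ 0.53455089 -0.20677146  0.09529627] [-3.42107358  0.32068215  5.67078688] [ 0.08940199  0.74426833 -0.02278547]
```

View pics/w8c.png

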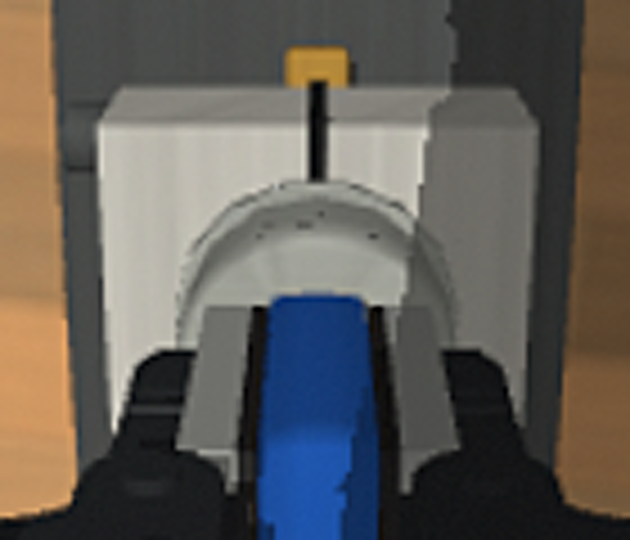

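View pics/side8c.png

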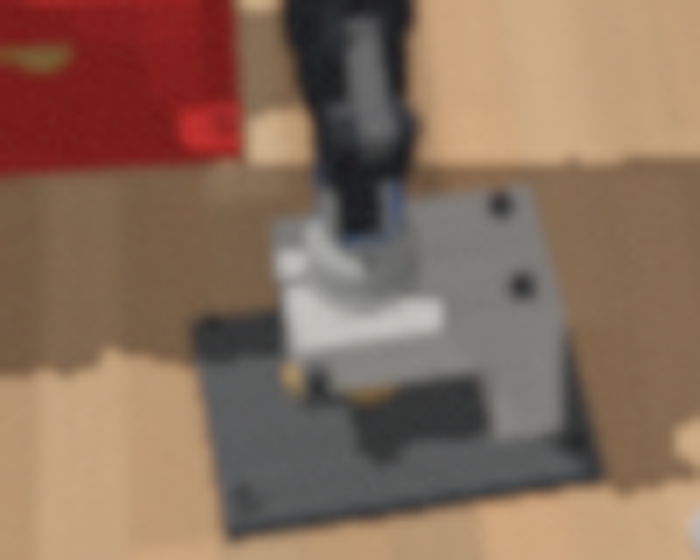

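Emit:
play_rows --pt "0 0.08 0 0 0.05 0 0.8" --pt "0 0.08 0 0 0 0 0.8" --pt "0 0.08 0 0 0 0 0.8" --pt "0 0.08 0 0 0 0 0.8" --pt "0 0 0 0 0 0 0.8"

```text
time_s: 15.3
position: [0.5348, -0.2061, 0.0952]
eef_rot: [[0.977, 0.0, 0.213], [-0.213, -0.0, 0.977], [0.0, -1.0, -0.0]]
force: [-4.8, 1.8, 10.2]
gripper_width: 0.0108
```

```bash
cat > st.py <<'E'
from h import *
s=arm.read_state();R=s["eef_rot"];y=np.degrees(np.arctan2(R[1,2],R[0,2]))
print(s["time_s"],s["position"],"turned",np.radians(95.9-y),"F",s["force"],"Ftool",R.T@s["force"],"T",s["torque"],s["gripper_width"],"q7",s["joint_pos"][6])
E
python3 st.py
```

```text
15.3 [ 0.53475924 -0.20612572  0.09524931] turned 0.31771375954658243 F [-4.78218472  1.75168478 10.1872518 ] Ftool [ -5.04224909 -10.18908252   0.69000801] T [0.56746223 1.14951863 0.02792881] 0.010787036957564416 q7 1.363102364783309
```

Emit:
play_rows --pt "0 0.1 0 -0.03 0 0 0.8" --pt "0 0.1 0 0 0 0 0.8" --pt "0 0.1 0 0 0 0 0.8" --pt "0 0.1 0 0 0 0 0.8" --pt "0 0 0 0 0 0 0.8"

```text
time_s: 15.72
position: [0.5351, -0.2054, 0.0953]
eef_rot: [[0.817, 0.001, 0.577], [-0.577, 0.0, 0.817], [0.001, -1.0, 0.001]]
force: [-2.5, 3.8, 7.9]
gripper_width: 0.0109
```

```bash
python3 st.py
python3 - <<'E'
from h import *
im=imaging.get_image("wrist")
c=im[150:290,235:395];cv2.imwrite("pics/w9c.png",cv2.resize(c,None,fx=4,fy=4,interpolation=cv2.INTER_CUBIC))
E
```

```text
15.7167 [ 0.53509518 -0.20539283  0.09525268] turned 0.7183533985250775 F [-2.49760447  3.75449974  7.89607609] Ftool [-4.1992453  -7.89819525  1.63314567] T [ 0.95094324  0.48790318 -0.01420041] 0.01093026456660061 q7 0.9943765901139473
```

View pics/w9c.png

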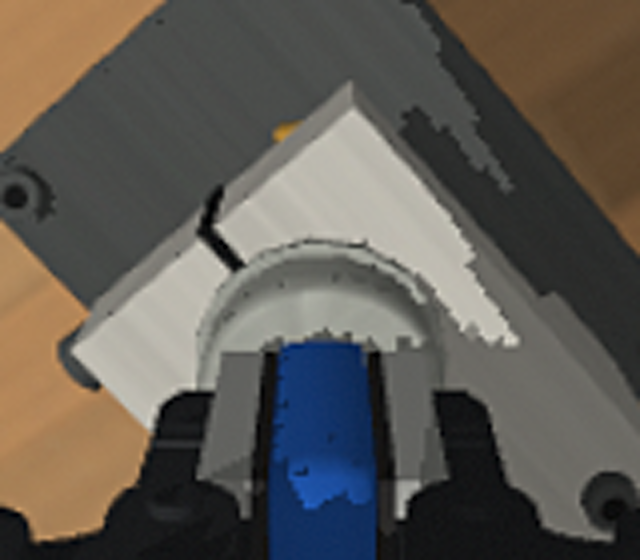

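The key is turning and the brass cam has shifted. Continuing towards the stop.

Emit:
play_rows --pt "0 0.1 0 -0.03 0 0 0.8" --pt "0 0.1 0 0 0 0 0.8" --pt "0 0.1 0 -0.02 0 0 0.8" --pt "0 0.1 0 0 0 0 0.8" --pt "0 0.1 0 0 0 0 0.8" --pt "0 0.1 0 0 0 0 0.8" --pt "0 0 0 0 0 0 0.8"

```text
time_s: 16.35
position: [0.536, -0.2047, 0.0953]
eef_rot: [[0.349, 0.004, 0.937], [-0.937, 0.001, 0.349], [0.001, -1.0, 0.004]]
force: [3.1, 4.1, 2.2]
gripper_width: 0.0114
```

```bash
python3 st.py
```

```text
16.35 [ 0.53598198 -0.20465182  0.0952913 ] turned 1.3176381671248705 F [3.07985555 4.1069168  2.16130223] Ftool [-2.77395021 -2.14567653  4.32721338] T [ 1.0107889  -0.93220389  0.11853554] 0.011356635684533446 q7 0.4366385636100744
```

Emit:
play_rows --pt "0 0.08 0 -0.02 0.03 0.03 0.8" --pt "0 0.08 0 0 0 0 0.8" --pt "0 0.06 0 0 0 0 0.8" --pt "0 0.04 0 0 0 0 0.8" --pt "0 0 0 0 0 0 0.8" --pt "0 0 0 0 0 0 0.8"

```text
time_s: 16.85
position: [0.5366, -0.2046, 0.0953]
eef_rot: [[0.102, 0.005, 0.995], [-0.995, 0.0, 0.102], [0.0, -1.0, 0.005]]
force: [4.4, 3.8, 4.3]
gripper_width: 0.0111
```

```bash
python3 st.py
```

```text
16.85 [ 0.53656847 -0.20456932  0.09528606] turned 1.5715414320806864 F [4.41831982 3.83204746 4.29691558] Ftool [-3.36097356 -4.27414588  4.80678218] T [ 0.86958292 -1.02023973  0.09100634] 0.011066399625407435 q7 0.19797367494826904
```

Emit:
play_rows --pt "0 0.03 0 0 0.02 0 0.8" --pt "0 0.03 0 0 0 0 0.8" --pt "0 0 0 0 0 0 0.8" --pt "0 0 0 0 0 0 0.8"

```text
time_s: 17.18
position: [0.5367, -0.2046, 0.0953]
eef_rot: [[0.042, 0.005, 0.999], [-0.999, 0.0, 0.042], [-0.0, -1.0, 0.005]]
force: [3.6, 3.7, 6.3]
gripper_width: 0.011
```

```bash
python3 st.py
```

```text
17.1833 [ 0.53670928 -0.20458258  0.09526263] turned 1.6314937778388665 F [3.61725354 3.68411542 6.26341757] Ftool [-3.52924191 -6.24348151  3.80144965] T [ 0.94823377 -0.99928317  0.09487265] 0.011003434261081375 q7 0.1415783128839266
```

Emit:
play_rows --pt "0 0.03 0 0 0.02 0 0.8" --pt "0 0.02 0 0 0 0 0.8" --pt "0 0 0 0 0 0 0.8" --pt "0 0 0 0 0 0 0.8"

```text
time_s: 17.52
position: [0.5368, -0.2046, 0.0952]
eef_rot: [[-0.007, 0.005, 1.0], [-1.0, 0.0, -0.007], [-0.0, -1.0, 0.005]]
force: [3.1, 3.4, 7.4]
gripper_width: 0.0109
```

```bash
python3 st.py;python3 - <<'E'
from h import *
s=arm.read_state()
im=imaging.get_image("wrist");cv2.imwrite("pics/w10.png",im)
c=im[120:290,225:405];cv2.imwrite("pics/w10c.png",cv2.resize(c,None,fx=3.5,fy=3.5,interpolation=cv2.INTER_CUBIC))
im=imaging.get_image("side");u=proj("side",s["position"]).astype(int);O=u-[50,30]
c=im[O[1]:O[1]+80,O[0]:O[0]+100];cv2.imwrite("pics/side10c.png",cv2.resize(c,None,fx=7,fy=7,interpolation=cv2.INTER_CUBIC))
E
```

```text
17.5167 [ 0.53680153 -0.20458374  0.09523863] turned 1.6811938627414778 F [3.05728204 3.44665484 7.4211773 ] Ftool [-3.47146366 -7.40434675  3.06999427] T [ 0.90714556 -0.84046511  0.1093905 ] 0.010944007394481113 q7 0.0946252676221731
```

View pics/w10c.png

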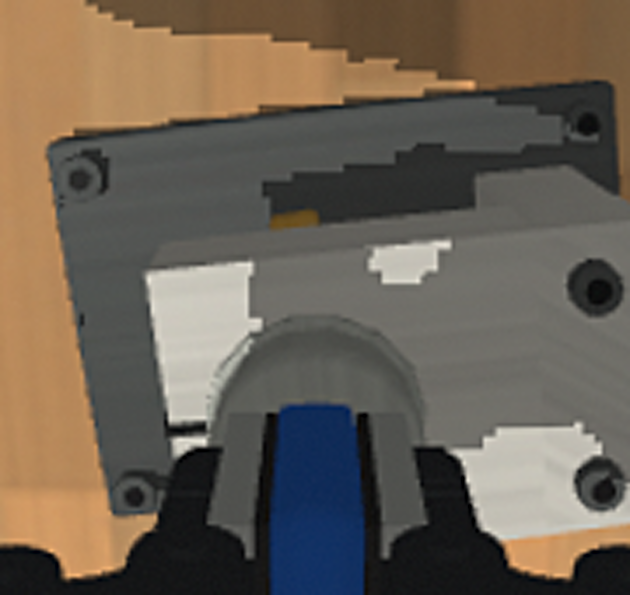

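View pics/side10c.png

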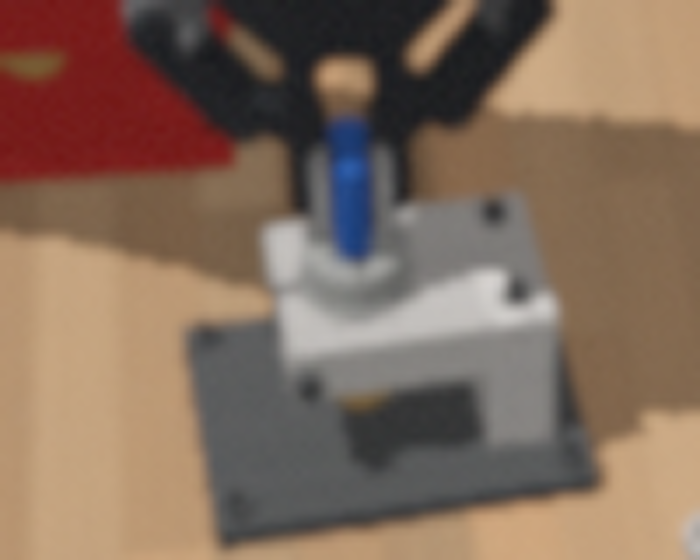

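Cam now visible at wrist pixel ~(309,182), pointing to the jig's left side. Next I'll check whether it is really at the stop by adding a little turn and watching the torque and the cam.

Emit:
play_rows --pt "0 0.03 0 0 0 0 0.8" --pt "0 0.03 0 0 0 0 0.8" --pt "0 0 0 0 0 0 0.8" --pt "0 0 0 0 0 0 0.8"

```text
time_s: 17.95
position: [0.5369, -0.2047, 0.0952]
eef_rot: [[-0.067, 0.006, 0.998], [-0.998, 0.0, -0.067], [-0.0, -1.0, 0.005]]
force: [3.9, 3.4, 6.3]
gripper_width: 0.0111
```

```bash
python3 st.py;python3 - <<'E'
from h import *
im=imaging.get_image("wrist");cv2.imwrite("pics/w11.png",im)
for n,im in(("10",cv2.imread("pics/w10.png")),("11",im)):
    h=cv2.cvtColor(im,cv2.COLOR_BGR2HSV)[165:195,290:330]
    m=cv2.inRange(h,(15,150,70),(30,255,255));k,l,st,ce=cv2.connectedComponentsWithStats(m)
    print(n,[(st[i].tolist(),ce[i]+[290,165]) for i in range(1,k) if st[i,4]>8])
E
```

```text
17.95 [ 0.53694087 -0.20465631  0.09523251] turned 1.7410538880162485 F [3.94814103 3.36291439 6.26261442] Ftool [-3.62338944 -6.24056599  3.74749719] T [ 0.82696984 -1.12165042  0.2510861 ] 0.011103228063094718 q7 0.038216920411287825
10 [([12, 15, 14, 5, 48], array([309.10416667, 182.29166667]))]
11 [([10, 15, 14, 6, 47], array([306.87234043, 182.61702128]))]
```

Emit:
play_rows --pt "0 0.03 0 0 0.02 0 0.8" --pt "0 0 0 0 0 0 0.8" --pt "0 0 0 0 0 0 0.8" --pt "0 0 0 0 0 0 0.8"

```text
time_s: 18.33
position: [0.537, -0.2047, 0.0952]
eef_rot: [[-0.097, 0.006, 0.995], [-0.995, -0.0, -0.097], [-0.0, -1.0, 0.006]]
force: [4.7, 4.3, 7.8]
gripper_width: 0.0113
```

```bash
python3 st.py;python3 - <<'E'
from h import *
im=imaging.get_image("wrist");cv2.imwrite("pics/w12.png",im)
h=cv2.cvtColor(im,cv2.COLOR_BGR2HSV)[165:195,290:330]
m=cv2.inRange(h,(15,150,70),(30,255,255));k,l,st,ce=cv2.connectedComponentsWithStats(m)
print([(st[i].tolist(),ce[i]+[290,165]) for i in range(1,k) if st[i,4]>8])
c=im[120:290,225:405];cv2.imwrite("pics/w12c.png",cv2.resize(c,None,fx=3.5,fy=3.5,interpolation=cv2.INTER_CUBIC))
im=imaging.get_image("scene");cv2.imwrite("pics/scene12.png",im)
E
```

```text
18.3333 [ 0.53702982 -0.20471755  0.09523687] turned 1.7707668321454908 F [4.68405956 4.26239703 7.77890738] Ftool [-4.69910838 -7.75274645  4.2933839 ] T [ 0.74133622 -0.98238407  0.44363082] 0.011342674118049323 q7 0.010101220485458196
[([9, 15, 14, 6, 45], array([305.75555556, 182.71111111]))]
```

View pics/w12c.png

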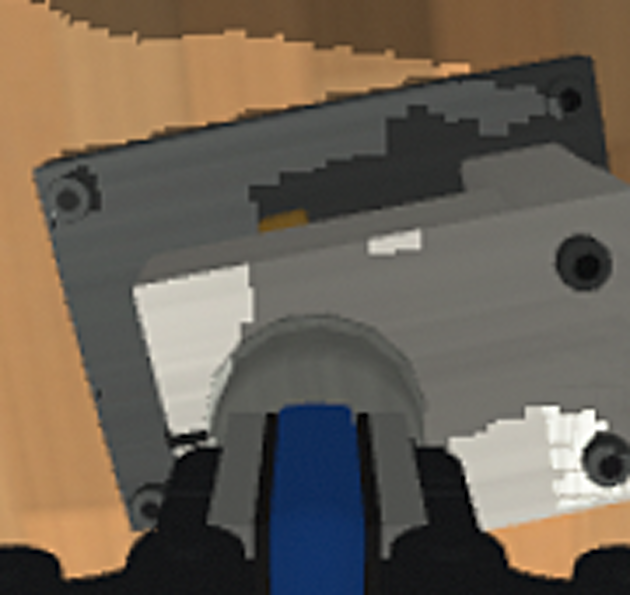

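View pics/scene12.png

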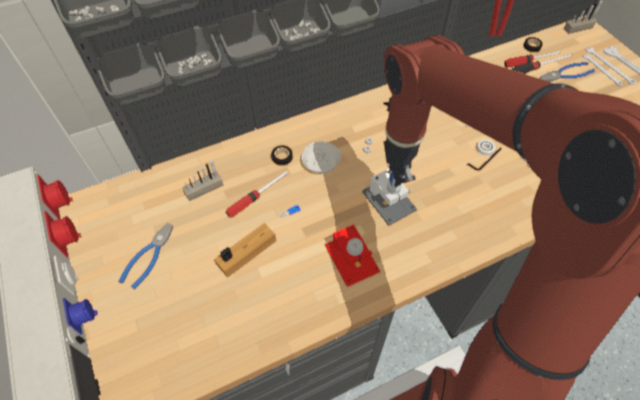

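The torque climbed from 0.11 to 0.25 to 0.44 N m over the last two small steps, so the plug is at its stop. The head is still down on the face and the black key and other objects have not moved. Handing in.

```bash
python3 -c "
from workcell import arm
print(arm.job_done())"; python3 st.py
```

```text
the job is handed in; nothing more can be done
None
the job is handed in; nothing more can be done
```

The larger blue key is in the grey jig's lock, fully home and turned clockwise to the stop. I handed the job in at about 18.4 s with the gripper still holding it there.

**Insertion:** I drew the key from the block and wiggled it down in 0.5–1 mm steps of ±0.08 rad past the pins. The TCP reached 0.0953 m, the height worked out from the grasp for the head sitting on the face, and contact force began just there.

**Turn:** I turned it about 1.77 rad at the tool, which includes the play. The moment about the key's axis rose from 0.11 to 0.25 to 0.44 N m over the last 0.09 rad, well above the 0.13 N m spring, so the plug is at its stop. The brass cam swung from the front of the jig to its left side, and by the last picture it had all but stopped.

**Last checks:** The head was still down at a TCP height of 0.0952 m with about 8 N of contact. The grip was steady at 11 mm. In the scene picture the black key still stands in the block, and the dish, the tools and the red look-alike jig have not moved.

**Disagreements:**
- The tool turned about 0.17 rad more than I expected for stop plus play, which I put down to slack and flex in the grip.
- There was a steady side force of about 6 N at the end from a small offset between the key and lock axes, far below the limits.
- The wrist camera's calibration shifted by 1–2 mm between readings, so I aligned the key to the keyway by comparing them in the same picture.

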